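# Release the ratchet pawl and lower the hold-down arm over the tube rack

## Task

The blue hold-down arm of the tube carrier is kept raised by a ratchet. Press the red pawl tab fully down so that the pawl swings free of the teeth and stays free, then push the arm (it ends in a black cross grip) down past the teeth until it is fully down over the blood tubes, and move clear. It is all pressing and pushing: pick nothing up, do not force the arm past its teeth while the pawl is still engaged, and leave the cups and the vial standing where they are.

Things in the scene. Friction and masses are not known exactly. Their poses are not given: they have to be found in the camera images.
- carrier: tube carrier fixed to the worktop, white base 110 (x) by 300 mm (y -120 to 180), 12 thick. Origin on the worktop, middle of the width; z up. At -y the ratchet head: two cheeks, 46 mm over all, y -103 to -10, up to z 144; toothed wheel 108 mm across, top z 180. At +y a fixed rack of blood tubes (y 28 to 168, caps to z 107). The tab sticks out at the -y end; the raised arm leans to +y.
- tab (a point): middle of the top face of the red press tab of the pawl, 40 mm along the carrier's x by 34 mm along its y, nearly level, about 99 mm above the worktop while the pawl is engaged. Pressed straight down it turns with the pawl about pawl_pivot and sinks about 29 mm to its stop (moving about 6 mm outward, to carrier -y, as well).
- pawl_pivot (a point): pivot axis of the pawl (axis along the carrier's x), 64 mm above the worktop, 109 mm towards carrier +y from the tab.
- pawl (a joint): angle of the pawl: 0 engaged in the teeth, 0.26 rad = tab fully down at its stop. The nose is clear of the teeth above 0.14 rad. Stiff pivot without a spring: about 3 to 4 N on the tab turns it and it stays where it is left.
- hold_arm_hinge (a point): hinge axis of the hold-down arm (axis along the carrier's x), 126 mm above the worktop, at carrier y = -30 mm.
- grip (a point): centre of the black cross grip at the end of the blue arm: round bar, 20 mm diameter, 80 mm long, along the carrier's x, 215 mm from the hinge axis. It moves on an arc in the carrier's y-z plane: about 285 to 300 mm high at the start, 126 mm high at carrier y = 185 mm when fully down.
- hold_arm (a joint): angle by which the arm has been lowered: 0 at its upper stop (arm 0.95 rad above level), 0.95 rad fully down (level, at its stop, pressure plate just over the tube caps). While the pawl is engaged its teeth block the arm at 0.18 to 0.24. With the pawl free, about 2 to 5 N downward on the grip lowers it; stiff hinge without a spring, it stays where it is left.
- red_cup: loose bystander: specimen cup with red screw lid, 58 mm across, 59 mm high; origin at the centre of its underside.
- yellow_cup: loose bystander: specimen cup with yellow screw lid, 58 mm across, 59 mm high; origin at the centre of its underside.
- green_vial: loose bystander: small white vial with green cap, 25 mm across, 49 mm high; origin at the centre of its underside.

How it is judged:
By the outcome, as a careful person would: the job done as asked, in the order asked, and still so for the second after the job is handed in, with the robot touching nothing.
It also fails if it takes over 61 s, if anything falls off the work surface, if the arm or the gripper's body presses on something with over 40 N, if the wrist force passes 120 N, or if a joint passes its speed limit or range.

## Robot

A 7-joint arm with a two-finger parallel gripper is mounted at the origin on a cart in front of the work surface, level with it; the furniture and walls round the work are solid. World frame = base frame: x ahead of the robot, y to its left, z up, the work surface at z = 0. Lengths are in m, angles in rad, forces in N, time in s.
With the tool pointing down it reaches from about 0.4 to 0.85 m from the base axis. Payload 10.4 kg.
Tool frame: the origin (TCP) lies midway between the tips of the shut fingers; the grasp point (between the pads) lies 19 mm behind it; z points along the fingers, y is the line along which they close (so a half turn about z gives the same grasp; the last joint's range is limited). The gripper opens to 87 mm and grips with 3 to 60 N. Pads are 19 mm wide; open, the fingers measure 117 mm over their backs; the gripper's body (75 mm by 190 mm) begins 51 mm behind the grasp point.
Start: joints at [-1.156, 0.332, -0.065, 1.46, 0.022, 1.35, -0.088], TCP at [0.265, 0.566, 0.223] pointing down, gripper open.
Joint ranges: [-2.6, 2.6], [-0.5, 2.12], [-1.47, 1.34], [0.16, 2.42], [-1.27, 4.41], [0.06, 2.06], [-2.6, 2.6]. Speed limits (rad/s): [2.22, 2.22, 2.79, 2.79, 3.14, 3.14, 3.14].

## Interface

Orientations are given as a unit quaternion [x, y, z, w].
In Python, from bench import r gives the robot as it stands.
- The arm moves only by the tool arm_command, never from a script. Its argument "moves" is one flat list of numbers, 4 for each row, row after row: the shift along the tool's x, y, z in cm, then the turn about the tool's z in degrees. A call has 1 to 12 rows; each row shifts and turns the commanded pose from where the row before left it, along the tool's axes as they then stand; what a row does not reach is not made up. A row lasts 1/12 s, in which the tool goes at most 41.7 mm and 7.16 degrees, less where a joint would pass 70% of its speed; a pose out of reach is approached as far as the arm can. A call with a gripper value outside its range is refused whole. "fingers" is the opening in per cent of the stroke, from 0 (shut) to 100 (fully open), set as the call begins (left out, the last holds). The fingers move at their own pace and stop on an object; "squeeze" is the grip in N (left out, the last holds). Time passes only in rows, so rows that do not move let the fingers close. It gives the time, the measured TCP pose, the force, the opening and the grip force at its end, in the units of the state.
- r.read_state(): the state, without advancing time (a new reading comes with each control period).
- r.camera(name): name is "side" or "top"; returns the picture (420x560x3 uint8, red, green, blue); there is no depth.
- r.camera_info(name): a dict with "fx", "fy", "cx", "cy" (pixels), "origin" and "attitude" of the camera in the world. Camera axes: x right, y up, looking along -z (the intrinsics and any distortion apply to the point x, -y, -z); pixel columns grow to the right and rows downward; lengths in m; the calibration is good to about 2 mm. A picture is of the moment at which its call begins. camera_info takes no time and is no camera call.
- r.close_job(): hands the job in; it is judged then, once.
The state is a dict: "time": time; "joint_positions": joint angles; "joint_vel": joint speeds; "joint_torque": joint torques, N m; "ee_pos": TCP position; "eef_rot": TCP orientation; "ft_force": force on the tool from outside, world axes, zero at the start; "torque": the same for the moment, N m; "width": finger opening in m; "grip_force": force on a finger pad.
Only numpy, scipy, OpenCV 4.12 (cv2) and the standard library are available. Lean on these libraries where they do the work, as an engineer would, in place of code of your own. Each camera call takes 0.05 s, during which the arm holds its last target. There are 200 camera calls.

## Working session

There is one attempt and no reset: what is moved stays moved. The work goes in short steps, Python scripts to look and compute and a tool call to move; the robot and the scene stay as the last step left them, time stands still between calls to the robot, and variables do not carry over. Pictures are saved under pics/ and viewed, at most 10 in all, crops included, and the job is handed in when it is done.

Besides the shell and the picture viewer there is one more tool, called after "Call:" by a JSON object that holds its "fn" and its "kwargs", one argument or row to a line. arm_command: Moves the arm, as the interface text tells. Its arguments: {"type":"object","properties":{"moves":{"type":"array"},"fingers":{"type":"number"},"squeeze":{"type":"number"}},"required":["moves"]}

```bash
mkdir -p pics
python3 - <<'E'
from bench import r
import cv2
for n in("side","top"):
    i=r.camera_info(n);print(n,i);cv2.imwrite(f"pics/{n}0.png",r.camera(n)[:,:,::-1])
s=r.read_state();print(s)
E
```

```text
side {'fx': 527.1206754897414, 'fy': 527.1206754897414, 'cx': 278.7881092525601, 'cy': 208.346199535608, 'origin': array([ 0.46318831, -0.88220294,  0.90763631]), 'attitude': array([ 0.44079125, -0.02073348, -0.04123349,  0.89642233])}
top {'fx': 448.4033856002389, 'fy': 448.4033856002389, 'cx': 274.28485187735373, 'cy': 202.91450685440634, 'origin': array([0.41077316, 0.0627997 , 1.04549137]), 'attitude': array([ 0.03800713, -0.05131755, -0.70413531,  0.7071884 ])}
{'time': 0.1, 'joint_positions': array([-1.15562017,  0.33279793, -0.06468278,  1.46084473,  0.02160873,
        1.3499242 , -0.08851631]), 'joint_vel': array([ 0.00108123, -0.00149198,  0.00114095, -0.00159611,  0.00062682,
        0.0007009 , -0.00034176]), 'joint_torque': array([ 2.02581105e-03, -6.24536848e+01,  2.48451205e-02, -3.90716743e+01,
       -6.13552518e-02,  3.65398068e-02,  8.04012507e-05]), 'ee_pos': array([0.26482165, 0.56573669, 0.22184619]), 'eef_rot': array([ 2.17150042e-01,  9.76138028e-01, -6.30953580e-04, -1.03070580e-04]), 'ft_force': array([ 1.04920882, -0.60322964, -0.78146735]), 'torque': array([-0.010837  , -0.0115895 , -0.01158684]), 'grip_force': 0.0, 'width': 0.08690896149052235}
```

View pics/side0.png

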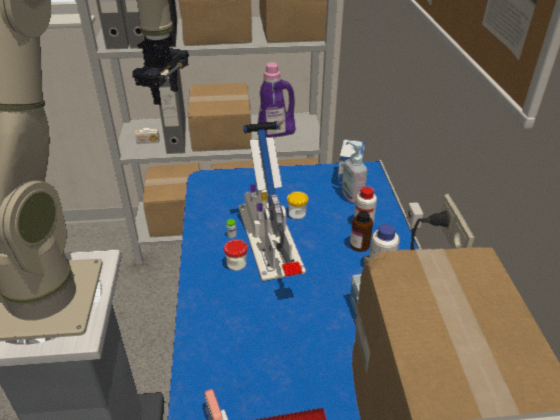

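View pics/top0.png

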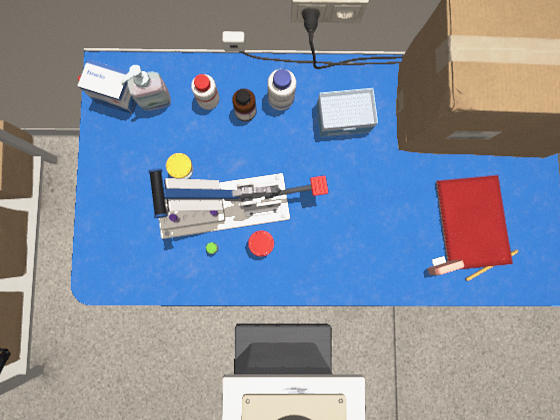

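The side view shows the red tab at about (292,269) and the black grip at about (262,127). In the top view the tab is at (319,186), the grip at (157,193), the red cup at (261,243), the yellow cup at (179,166) and the vial at (211,248).

```bash
cat > h.py <<'E'
from bench import r
import cv2,numpy as np
from scipy.spatial.transform import Rotation as R
def ray(n,p):
    i=r.camera_info(n);d=np.array([(p[0]-i['cx'])/i['fx'],-(p[1]-i['cy'])/i['fy'],-1])
    return np.array(i['origin']),R.from_quat(i['attitude']).apply(d)
def plane(n,p,z):
    o,d=ray(n,p);return o+d*(z-o[2])/d[2]
def two(a,b):
    (o,d),(q,e)=ray('side',a),ray('top',b)
    t=np.linalg.lstsq(np.c_[d,-e],q-o,rcond=None)[0]
    A,B=o+d*t[0],q+e*t[1];return (A+B)/2,np.linalg.norm(A-B)
def blob(im,lo,hi,box):
    x0,y0,x1,y1=box;h=cv2.cvtColor(im[y0:y1,x0:x1],cv2.COLOR_RGB2HSV)
    m=cv2.inRange(h,lo,hi);n,l,s,c=cv2.connectedComponentsWithStats(m)
    k=1+s[1:,4].argmax();rect=cv2.minAreaRect(np.argwhere(l==k)[:,::-1].astype(np.float32))
    return np.add(rect[0],(x0,y0)),cv2.boxPoints(rect)+(x0,y0),s[k,4],c[k]+(x0,y0)
RED=((0,150,90),(8,255,255));BLK=((0,0,0),(180,255,45))
E
python3 - <<'E'
from h import *
S=cv2.imread('pics/side0.png')[:,:,::-1].copy();T=cv2.imread('pics/top0.png')[:,:,::-1].copy()
ts=blob(S,*RED,(275,255,310,285));tt=blob(T,*RED,(300,170,340,205))
gs=blob(S,*BLK,(235,115,290,140));gt=blob(T,*BLK,(140,160,172,225))
for n,a,b in(('tab',ts,tt),('grip',gs,gt)):print(n,a[3],a[2],b[3],b[2],two(a[3],b[3]),two(a[0],b[0])[0])
print('tabplane',plane('side',ts[3],.099),plane('top',tt[3],.099))
print('tabcorners',[plane('top',p,.099)[:2].round(3) for p in tt[1]])
print('gripcorners',gt[1],[plane('top',p,.295)[:2].round(3) for p in gt[1]])
for n,p,z in(('red',(261,243),.059),('yel',(179,166),.059),('grn',(211,248),.049)):print(n,plane('top',p,z))
# base corners in top
for p in((284,175),(290,219),(163,238)):print(plane('top',p,.012))
E
```

```text
tab [291.64102564 268.08205128] 195 [318.63849765 185.10328638] 213 (array([ 0.56997723, -0.05022131,  0.09565796]), np.float64(0.001386973459097718)) [ 0.56995015 -0.05004712  0.09550551]
grip [260.4        126.60606061] 165 [153.32407407 192.08333333] 108 (array([0.52480141, 0.25600908, 0.28119159]), np.float64(0.0014273581253939054)) [0.52439837 0.25525903 0.28232532]
tabplane [ 0.56884194 -0.05378287  0.099     ] [ 0.57011746 -0.0498145   0.099     ]
tabcorners [array([ 0.585, -0.031]), array([ 0.591, -0.063]), array([ 0.554, -0.068]), array([ 0.549, -0.037])]
gripcorners [[149.52307796 172.18461609]
 [152.47692394 171.81538391]
 [157.70769119 213.66153717]
 [154.75384617 214.03076935]] [array([0.557, 0.26 ]), array([0.558, 0.255]), array([0.487, 0.244]), array([0.486, 0.249])]
red [0.44746632 0.07323532 0.059     ]
yel [0.61808795 0.25738999 0.059     ]
grn [0.43642022 0.18354357 0.049     ]
[0.60823858 0.02094626 0.012     ]
[0.50484303 0.00700927 0.012     ]
[0.45976787 0.29815237 0.012     ]
```

Call:
{"fn": "arm_command", "kwargs": {
  "moves": [0,0,-1.8,7,0,0,-1.8,7,0,0,-1.8,7,0,0,-1.8,7,0,0,-1.8,7,0,0,-1.8,7,0,0,-1.8,7,0,0,-1.8,7,0,0,0,0],
  "fingers": 0
}}

```text
time: 0.85
ee_pos: [0.2652, 0.5668, 0.3701]
eef_rot: [0.653, 0.758, 0.002, -0.001]
ft_force: [-0.3, 0.6, 0.1]
width: 0.0352
grip_force: 0.0
```

Call:
{"fn": "arm_command", "kwargs": {
  "moves": [-3,0.9,0,0,-3,0.9,0,0,-3,0.9,0,0,-3,0.9,0,0,-3,0.9,0,0,-3,0.9,0,0,-3,0.9,0,0,-3,0.9,0,0,-3,0.9,0,0,-3,0.9,0,0,-3,0.9,0,0]
}}

```text
time: 1.77
ee_pos: [0.4141, 0.2538, 0.3659]
eef_rot: [0.649, 0.761, -0.0, -0.0]
ft_force: [0.7, 0.1, 1.1]
width: 0.0005
grip_force: 0.0
```

Call:
{"fn": "arm_command", "kwargs": {
  "moves": [-3,0.9,0,0,-3,0.9,0,0,-3,0.9,0,0,-3,0.9,0,0,-3,0.9,0,0,-3,0.9,0,0,-3,0.9,0,0,-3,0.9,0,0,-3,0.9,0,0,-3,0.9,0,0,-3,0.9,0,0,0,0,0,0]
}}

```text
time: 2.77
ee_pos: [0.5633, -0.0616, 0.3655]
eef_rot: [0.652, 0.758, -0.001, 0.001]
ft_force: [0.5, 0.0, 0.1]
width: 0.0008
grip_force: 0.0
```

Call:
{"fn": "arm_command", "kwargs": {
  "moves": [0.7,0.8,0,0,0,0,3,0,0,0,3,0,0,0,3,0,0,0,3,0,0,0,3,0,0,0,3,0,0,0,3,0,0,0,2,0,0,0,0,0,0,0,0,0]
}}

```text
time: 3.68
ee_pos: [0.5692, -0.0457, 0.1359]
eef_rot: [0.649, 0.761, -0.001, -0.001]
ft_force: [0.2, -0.7, 0.0]
width: 0.0007
grip_force: 0.0
```

Run:
```python
from h import *
a=r.camera('side');b=r.camera('top')
c=lambda im,x,y:cv2.resize(im[y:y+140,x:x+130],None,fx=3,fy=3)
cv2.imwrite('pics/c1.png',np.hstack([c(a,230,170),c(b,250,110)])[:,:,::-1])
print(r.read_state()['ee_pos'])
```

```text
[ 0.57062039 -0.04639432  0.13801379]
```

View pics/c1.png

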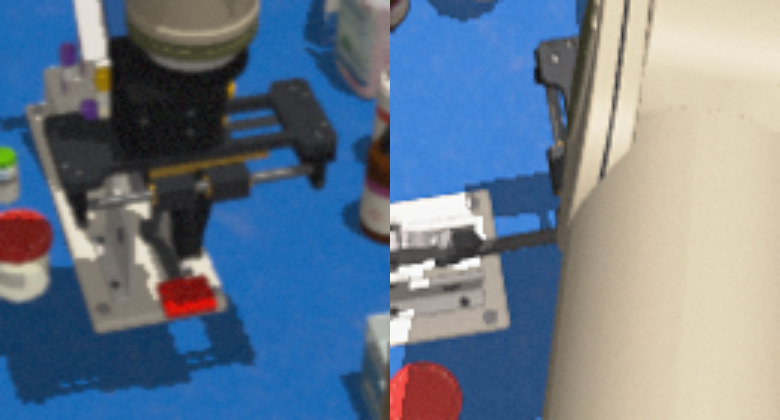

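The crop shows the shut fingertips at about (293,256), directly above the red tab at (292,269), so they line up. I'll shift 6 mm outward and press.

Call:
{"fn": "arm_command", "kwargs": {
  "moves": [-0.3,0,0.8,0,-0.3,0,0.8,0,0,0,0.8,0,0,0,0.8,0,0,0,0.5,0,0,0,0.5,0,0,0,0.5,0,0,0,0.5,0,0,0,0,0]
}}

```text
time: 4.53
ee_pos: [0.5705, -0.0532, 0.0838]
eef_rot: [0.65, 0.76, -0.0, -0.0]
ft_force: [-0.1, -0.6, 0.1]
width: 0.0007
grip_force: 0.2
```

Call:
{"fn": "arm_command", "kwargs": {
  "moves": [-0.1,0,0.4,0,-0.1,0,0.4,0]
}}

```text
time: 4.7
ee_pos: [0.5709, -0.0543, 0.0764]
eef_rot: [0.65, 0.76, 0.0, -0.0]
ft_force: [-0.6, 1.1, 2.6]
width: 0.0001
grip_force: 1.1
```

Run:
```python
from h import *
a=r.camera('side')
cv2.imwrite('pics/c2.png',cv2.resize(a[200:310,230:360],None,fx=4,fy=4)[:,:,::-1])
s=r.read_state();print(s['ee_pos'],s['ft_force'])
```

```text
[ 0.57070367 -0.0544742   0.07558087] [1.40912126 0.34611288 1.07619609]
```

View pics/c2.png

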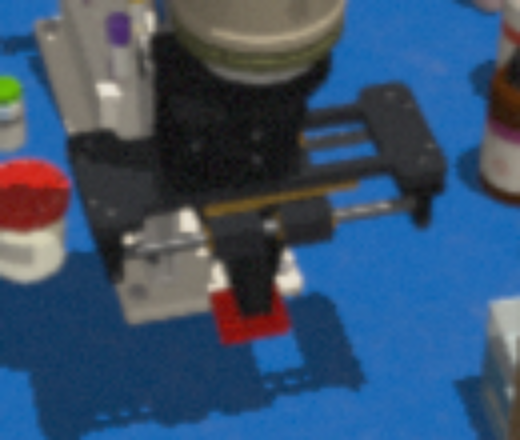

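The crop shows the fingertips resting on the red tab at about (291,277), and the tab is sinking. I'll press on to the stop.

Call:
{"fn": "arm_command", "kwargs": {
  "moves": [-0.1,0,0.3,0,-0.1,0,0.3,0,0,0,0.3,0,0,0,0,0]
}}

```text
time: 5.08
ee_pos: [0.572, -0.0557, 0.0703]
eef_rot: [0.65, 0.76, 0.002, -0.001]
ft_force: [-14.1, 5.6, 36.3]
width: 0.0004
grip_force: 16.5
```

Call:
{"fn": "arm_command", "kwargs": {
  "moves": [0,0,-1,0,0,0,-2,0,0,0,-3,0,0,0,-3,0,0,0,-3,0,0,0,-3,0,0,0,-3,0,0,0,-3,0,0,0,-3,0,0,0,-3,0,0,0,-3,0,0,0,0,0]
}}

```text
time: 6.08
ee_pos: [0.5727, -0.0573, 0.3729]
eef_rot: [0.65, 0.76, 0.003, 0.003]
ft_force: [0.8, -0.6, 0.3]
width: 0.0007
grip_force: 0.0
```

Run:
```python
from h import *
a=r.camera('side');b=r.camera('top')
c=lambda im,x,y:cv2.resize(im[y:y+200,x:x+150],None,fx=2.6,fy=2.6)
cv2.imwrite('pics/c3.png',np.hstack([c(a,210,100),c(b,130,100)])[:,:,::-1])
s=blob(a,*RED,(275,255,310,295));print(s[3],s[2],plane('side',s[3],.07),plane('side',s[3],.099))
gs=blob(a,*BLK,(235,115,290,140));gt=blob(b,*BLK,(140,160,172,225));print(gs[3],gt[3],gt[2])
print(r.read_state()['ee_pos'],r.read_state()['ft_force'])
```

```text
[291.65365854 278.25365854] 205 [ 0.56906453 -0.05613732  0.07      ] [ 0.56539896 -0.08473673  0.099     ]
[267.25565611 124.30090498] [153.66666667 192.40740741] 135
[ 0.57163194 -0.05709644  0.367997  ] [ 0.56834461 -0.47599526 -0.92876749]
```

View pics/c3.png

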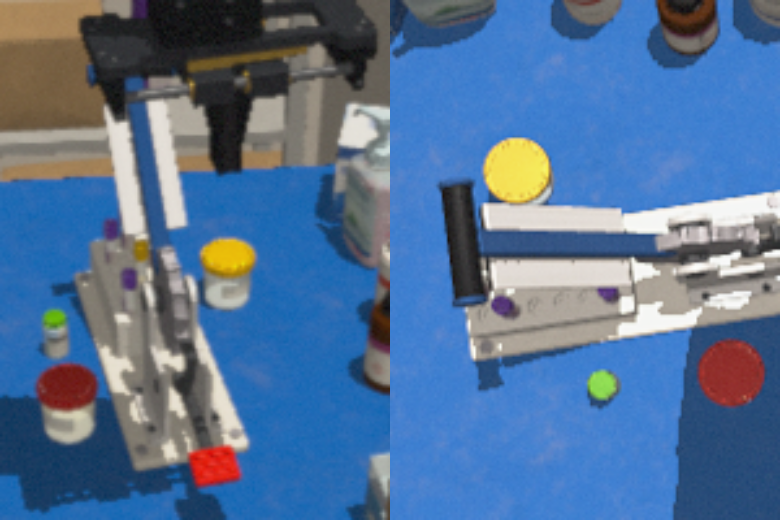

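The tab now images at (292,278), which fits z ≈ 0.07 at y ≈ -0.056, so the pawl is at its stop and has stayed there. In the top view the grip bar's centre is at about (158,193), which puts the grip near (0.522, 0.247, 0.285).

Call:
{"fn": "arm_command", "kwargs": {
  "moves": [3,0,0,0,3,0,0,0,3,0,0,0,3,0,0,0,3,0,0,0,3,0,0,0,3,0,0,0,3,0,0,0,3,0,0,0,3,0,0,0,0.8,-0.3,0,0,0,0,0,0]
}}

```text
time: 7.18
ee_pos: [0.5188, 0.2499, 0.3654]
eef_rot: [0.648, 0.762, -0.001, -0.001]
ft_force: [-0.3, -0.2, -0.4]
width: 0.0006
grip_force: 0.0
```

Call:
{"fn": "arm_command", "kwargs": {
  "moves": [0,0,1.5,0,0,0,1.5,0,0,0,1.5,0,0,0,1,0,0,0,0,0,0,0,0,0]
}}

```text
time: 7.68
ee_pos: [0.5206, 0.2458, 0.3123]
eef_rot: [0.65, 0.76, -0.0, -0.0]
ft_force: [-0.0, 0.3, -0.1]
width: 0.0001
grip_force: 0.0
```

Run:
```python
from h import *
print(two((260.5,127.3),(158,193.5)))
a=r.camera('side');b=r.camera('top')
c=lambda im,x,y:cv2.resize(im[y:y+130,x:x+120],None,fx=3,fy=3)
cv2.imwrite('pics/c4.png',np.hstack([c(a,210,60),c(b,110,130)])[:,:,::-1])
s=r.read_state();print(s['ee_pos'],s['ft_force'])
```

```text
(array([0.5232924 , 0.24739759, 0.28380783]), np.float64(0.0011122875473026077))
[0.5209723  0.24643286 0.31342974] [-0.16663929 -0.36179229  0.07962966]
```

View pics/c4.png

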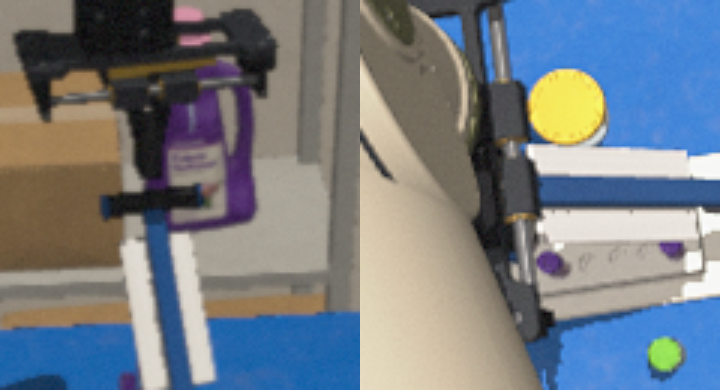

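The fingertips are directly above the middle of the grip bar. I'll descend to contact, then follow the arc.

Call:
{"fn": "arm_command", "kwargs": {
  "moves": [0,0,0.8,0,0,0,0.8,0,0,0,0.3,0,0.5,0,0.5,0,0.5,0,0.5,0,0.5,0,0.55,0,0.5,0,0.55,0,0.45,0,0.6,0,0.45,0,0.6,0]
}}

```text
time: 8.53
ee_pos: [0.5159, 0.2785, 0.2615]
eef_rot: [0.649, 0.761, 0.002, -0.001]
ft_force: [-0.5, 5.0, 6.2]
width: 0.0007
grip_force: 3.1
```

Call:
{"fn": "arm_command", "kwargs": {
  "moves": [0.4,0,0.62,0,0.4,0,0.62,0,0.35,0,0.65,0,0.35,0,0.65,0,0.3,0,0.65,0,0.3,0,0.65,0,0.25,0,0.7,0,0.25,0,0.7,0,0.2,0,0.7,0,0.2,0,0.7,0]
}}

```text
time: 9.37
ee_pos: [0.5113, 0.305, 0.1933]
eef_rot: [0.65, 0.76, -0.0, 0.0]
ft_force: [-0.5, 1.4, 2.6]
width: 0.0005
grip_force: 1.3
```

Call:
{"fn": "arm_command", "kwargs": {
  "moves": [0.2,0,0.7,0,0.2,0,0.7,0,0.15,0,0.7,0,0.1,0,0.7,0,0.1,0,0.7,0,0.05,0,0.7,0,0,0,0.6,0,0,0,0.4,0]
}}

```text
time: 10.03
ee_pos: [0.51, 0.3128, 0.1412]
eef_rot: [0.65, 0.76, -0.0, -0.0]
ft_force: [-0.0, 1.0, 2.3]
width: -0.0001
grip_force: 0.9
```

Call:
{"fn": "arm_command", "kwargs": {
  "moves": [0,0,0.3,0,0,0,0.3,0,0,0,0.2,0,0,0,0,0]
}}

```text
time: 10.37
ee_pos: [0.5103, 0.313, 0.1358]
eef_rot: [0.65, 0.76, 0.0, -0.0]
ft_force: [-6.9, -2.8, 15.2]
width: 0.0006
grip_force: 7.4
```

Call:
{"fn": "arm_command", "kwargs": {
  "moves": [0,0,0.2,0,0,0,0,0,0,0,-1,0,0,0,-2,0,0,0,-3,0,0,0,-3,0,0,0,-3,0,0,0,-3,0,0,0,-3,0,0,0,-3,0]
}}

```text
time: 11.2
ee_pos: [0.5101, 0.3123, 0.3436]
eef_rot: [0.65, 0.76, -0.0, 0.0]
ft_force: [0.2, 0.0, -0.3]
width: 0.0008
grip_force: 0.0
```

Call:
{"fn": "arm_command", "kwargs": {
  "moves": [3,-1,0,0,3,-2,0,0,3,-3,0,0,3,-3,0,0,3,-3,0,0,3,-3,0,0,3,-3,0,0,0,0,0,0,0,0,0,0]
}}

```text
time: 11.95
ee_pos: [0.3005, 0.4916, 0.3416]
eef_rot: [0.648, 0.762, -0.0, 0.0]
ft_force: [0.2, -0.6, -0.7]
width: 0.0005
grip_force: 0.0
```

Run:
```python
from h import *
a=r.camera('side');b=r.camera('top')
c=lambda im,x,y:cv2.resize(im[y:y+190,x:x+150],None,fx=2.6,fy=2.6)
e=cv2.resize(b[100:290,110:340],None,fx=1.7,fy=2.6)
cv2.imwrite('pics/c5.png',np.hstack([c(a,200,110),e])[:,:,::-1])
t=blob(a,*RED,(275,255,310,295));print('tab',t[3],plane('side',t[3],.07))
s=r.read_state();print(s['time'],s['ee_pos'],s['ft_force'])
```

```text
tab [291.77  278.245] [ 0.56932482 -0.05613422  0.07      ]
12.05 [0.3039079  0.4895647  0.34204976] [ 0.96265453 -0.00614307 -0.07568881]
```

View pics/c5.png

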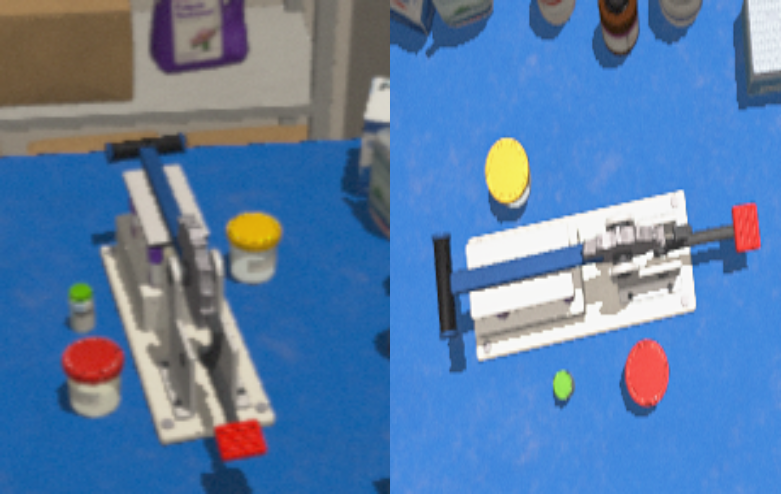

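The arm is down, with the grip at side (256,167) and top (142,210). The tab is still down and the cups and vial are standing in place. I'll check the grip height and hand in.

Run:
```python
from h import *
p,e=two((256.2,166.9),(142.4,210));print(p,e)
if abs(p[2]-.126)<.008: print(r.close_job())
```

```text
[0.51252466 0.31646813 0.12536802] 0.0018482874877344146
the job is handed in; nothing more can be done
None
```

The job is handed in: the pawl tab was pressed to its stop and stayed down, then the hold-down arm was lowered fully (grip measured at 125 mm, 126 expected), the cups and vial are still standing, and the robot is clear.

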